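# Lock the pin in the inspection fixture and hold its sprung shutter half open

### The arm

A 6-joint arm with a two-finger parallel gripper is mounted at the origin on a cart in front of the work surface, level with it; the furniture and walls round the work are solid. World frame = base frame: x ahead of the robot, y to its left, z up, the work surface at z = 0. Lengths are in mm, angles in rad, forces in N, time in s.
With the tool pointing down it reaches from about 250 to 725 mm from the base axis. Payload 9.7 kg.
Tool frame: the origin (TCP) lies midway between the tips of the shut fingers; the grasp point (between the pads) lies 19 mm behind it; z points along the fingers, y is the direction in which the jaws open and shut (so a half turn about z gives the same grasp; the last joint's range is limited). The gripper opens to 85 mm and grips with 20 to 120 N. Pads are 22 mm wide; open, the fingers measure 114 mm over their backs; the gripper's body (76 mm by 85 mm) begins 54 mm behind the grasp point. The pads swing forward as they close: fully open they stand 13 mm farther back than shut.
Start: joints at [-1.286, 0.087, 0.176, 1.66, 0, 1.571], TCP at [154.528, -527.843, 231.284] pointing down, gripper open.
Joint ranges: [-3.13, 3.13], [-0.85, 1.81], [-1.15, 1.24], [-2.2, 2.28], [-1.44, 1.52], [-3.14, 3.14]. Speed limits (rad/s): [2.22, 2.22, 2.57, 3.14, 3.14, 3.14].

### API

Orientations are given as a rotation vector (axis times angle).
In Python, from station import read_state, capture, camera_info, finish_job, look_for, tip_of gives the robot as it stands.
- The arm moves only by the shell command python3 -m jog 'ROWS' [FORCE]. ROWS is text: rows parted by semicolons, each of 7 numbers parted by spaces: the shift along the world's x, y, z each as a share of 0.12 m, from -1 to 1, then the turn, a rotation vector about the world's x, y, z each as a share of pi rad, from -1 to 1, then the opening, from -1 (shut) to 1 (fully open). A call has 1 to 5 rows; each row is the pose to reach, as a shift and turn from the pose commanded when the call began, turning the shorter way round; what a row does not reach only later rows make up. A row lasts 1/12 s, in which the tool goes at most 41.7 mm and 7.16 degrees, less where a joint would pass 70% of its speed; a pose out of reach is approached as far as the arm can. A call with a number of a shift or a turn outside -1 to 1 is refused whole. A call with a gripper value outside its range is refused whole. The fingers move at their own pace and stop on an object; FORCE is the grip in N (left out, the last holds). Time passes only in rows, so rows that repeat a pose let the fingers close. It gives the time, the measured TCP pose, the force and the opening at its end, in the units of the state.
- read_state(): the state, without advancing time (a new reading comes with each control period).
- capture(name): name is "scene" or "top" or "wrist"; returns (picture, depth): 400x640x3 uint8, red, green, blue; 400x640 float32, mm along the optical axis (not along the pixel's ray), 0 where there is no reading.
- camera_info(name): a dict with "fov_y" (degrees; the focal length in pixels is half the picture's height over the tangent of half this angle, whatever the lens; pixels are square), "cx", "cy" (the principal point, pixels), "R" (3x3) and "t" (3): a world point X has camera coordinates R X + t. Camera axes: x right, y down, z forward; pixel columns grow to the right and rows downward; lengths in mm; the calibration is good to about 2 mm. A picture is of the moment at which its call begins: read the wrist's pose just before it. camera_info takes no time and is no camera call; for the wrist camera it gives the pose at the moment of the call.
- finish_job(): hands the job in, once; it reports no verdict.
Trained networks look in the newest picture that a camera, given by its name, has taken for a name from the list of things; names that differ only in an ending like _2 or _b are one class to them, and where a whole thing is asked for, a point or a joint stands for the part that bears it (a point fixed in the world has none). Each returns a list of dicts, best first, with "score" (0 to 1); they miss things now and then, are a little off and sometimes report something else, mostly with a low value. They report only what shows in the picture. A call takes as long as a camera call.
- look_for(camera, target): "location" ([column, row] in pixels, amid what is visible of it).
- tip_of(camera, target): "location" ([column, row] in pixels: a listed point, or the origin of a listed thing).
The state is a dict: "clock": time; "joints": joint angles; "joint_velocities": joint speeds; "joint_efforts": joint torques, N m; "tcp_pos": TCP position; "eef_rot": TCP orientation; "wrist_force": force on the tool from outside, world axes, zero at the start; "ft_torque": the same for the moment, N m; "gripper_width": finger opening in mm.
Only numpy, scipy, OpenCV 4.12 (cv2) and the standard library are available. Lean on these libraries where they do the work, as an engineer would, in place of code of your own. Each camera call takes 0.05 s, during which the arm holds its last target.

### The job

A steel pin lies over the light window of the grey inspection fixture. First swing the blue keeper bar by its black knob right over the pin until it clicks fully shut against its stop, and only then slide the sprung shutter by its orange knob to half of its travel (the red mark) and hold it still there: the spring pulls it shut if let go, so finish with the gripper still holding the shutter half open. Keep the pin in its cradle and leave the tools round the fixture where they are.

Things in the scene. Friction and masses are not known exactly. Their poses are not given: they have to be found in the camera images.
- fixture: Fixed grey plate 130 x 240 mm, top 20 mm up. Origin: on the bench under the centre of the lit window; x -65 to 65 mm, y -70 to 170 mm. z up; the shutter opens to +y; keeper hinge at (50, 0) mm. Rails 26 mm high; pin cradle 36 mm high within 25 mm of the origin along y; stop pin 46 mm high at (-47, 12) mm; hinge top 55 mm. Place and yaw vary.
- keeper (a joint): Angle of the blue keeper bar, rad: 0 = fully shut on its stop (bar along the fixture's -x from the hinge, over the pin), growing to 1.4 as it swings open towards the fixture's -y (counter-clockwise from above). Starts at 0.75 to 1.25. Light friction (0.4 N at the knob); from about 0.16 rad a sprung ball resists with about 3 N at the knob, past about 0.07 it drives the bar to 0 and keeps it.
- keeper_knob (a point): Centre of the black upright round knob at the free end of the blue keeper bar: 14 mm diameter, 49 to 83 mm above the bench (this point: 68 mm), 105 mm from the hinge axis. The bar under it is 16 mm wide, 7 mm thick, its top 49 mm up. The point turns with the bar.
- keeper_hinge (a point): Point on the keeper's upright hinge axis, 45.5 mm above the bench.
- shutter (a joint): Travel of the sprung shutter, m: 0 = shut (start), 0.060 = fully open, half travel = 0.030. A spring pulls it shut with 3 N at 0, 7.5 N at half and 12 N at full travel (150 N/m); it never stays open by itself.
- shutter_knob (a point): Centre of the orange upright round knob on the dark shutter plate: 14 mm diameter, 26 to 66 mm above the bench (this point: 50 mm), 85 mm from the fixture's origin along its +y when shut; it moves along the fixture's +y. At half travel the orange pointer line beside it meets the red mark on the rail, and half of the 60 mm long lit window is uncovered.
- pin_center (a point): Centre of the loose steel pin, 8 mm thick and 55 mm long along the fixture's y, lying in the cradle over the window; its top is 38 mm above the bench.
- cradle (a point): Point fixed on the fixture where the pin's centre belongs, 34 mm above the bench over the fixture's origin.
- tape_measure_center (a point): Centre of a yellow-brown tape measure, 62x81x33 mm, lying on the bench to the right of the fixture. Leave it alone.
- sanding_block_center (a point): Centre of a brown sanding block, 66x110x29 mm, on the bench to the right, near the front. Leave it alone.
- spanner_center (a point): Centre of a steel spanner, 26x159x8 mm, on the bench behind the fixture. Leave it alone.

How it is judged:
By the outcome, as a careful person would: the job done as asked, in the order asked, and still so for the second after the job is handed in, while the arm keeps its last pose, push and grip.
It also fails if it takes over 42 s, if anything falls off the work surface, if the arm or the gripper's body presses on something with over 40 N, if the wrist force passes 120 N, or if a joint passes its speed limit or range.

## Working session

There is one attempt and no reset: what is moved stays moved. The work goes in short steps, Python scripts to look and compute and a shell command to move; the robot and the scene stay as the last step left them, time stands still between calls to the robot, and variables do not carry over. Pictures are saved under pics/ and viewed, and the job is handed in when it is done.

```bash
ls; mkdir -p pics
python3 - <<'E'
from station import *
import cv2
s=read_state()
for k in s: print(k,s[k])
for n in ("top","scene"):
    p,d=capture(n); cv2.imwrite(f"pics/{n}0.png",p[:,:,::-1])
    for t in ["keeper_knob","keeper_hinge","shutter_knob","pin_center","cradle","fixture"]:
        r=tip_of(n,t)
        print(n,t,[(x["location"],round(x["score"],2)) for x in r[:2]])
        if r:
            import numpy as np
            c=camera_info(n); f=200/np.tan(np.radians(c["fov_y"])/2); R=np.array(c["R"]);tt=np.array(c["t"])
            z={"keeper_knob":68,"keeper_hinge":45.5,"shutter_knob":50,"pin_center":34,"cradle":34,"fixture":0}[t]
            u,v=r[0]["location"]; ray=R.T@np.array([(u-c["cx"])/f,(v-c["cy"])/f,1]); o=-R.T@tt
            print("   ",o+ray*(z-o[2])/ray[2])
print(read_state()["clock"])
E
```

```text
pics
clock 0.0
joints [-1.28605704e+00  8.74956272e-02  1.75135924e-01  1.65980351e+00
 -3.78823121e-06  1.57076805e+00]
joint_velocities [3.56725725e-04 2.43981838e-04 1.36418004e-03 3.11826506e-06
 3.74671003e-05 1.85733965e-03]
joint_efforts [ 5.96605914e-04 -5.20390248e+01  4.64801717e+01  1.64824032e-02
  3.10076564e-05 -2.91398692e-07]
tcp_pos [ 154.43399553 -527.63600915  230.56444508]
eef_rot [-3.10846259e+00 -4.45610052e-01  3.10376805e-04]
wrist_force [-0.46904526  0.17444607  0.56287164]
ft_torque [ 0.02075599 -0.01615039 -0.00821995]
gripper_width 85.3239921455297
top keeper_knob [([303.3, 234.2], 0.57)]
    [ 530.0885952  -121.70858551   68.        ]
top keeper_hinge [([282.5, 200.9], 0.55), ([303.0, 235.4], 0.35)]
    [628.85731311 -60.90745862  45.5       ]
top shutter_knob [([247.8, 205.8], 0.91)]
    [616.11406679  40.72380626  50.        ]
top pin_center [([275.0, 222.9], 0.42), ([274.3, 220.8], 0.19)]
    [564.81398407 -36.83057539  34.        ]
top cradle [([274.0, 219.7], 0.58)]
    [574.33537821 -33.96809675  34.        ]
top fixture [([269.8, 217.3], 0.7), ([280.6, 204.0], 0.34)]
    [582.82723105 -17.42216219   0.        ]
scene keeper_knob [([274.9, 202.9], 0.44)]
    [ 538.89724767 -114.03731693   68.        ]
scene keeper_hinge [([289.9, 196.2], 0.54), ([277.7, 185.0], 0.26)]
    [616.92770388 -62.30332271  45.5       ]
scene shutter_knob [([273.9, 183.2], 0.43)]
    [612.46122301  40.35621626  50.        ]
scene pin_center []
scene cradle [([277.6, 197.4], 0.73), ([288.0, 195.8], 0.44)]
    [589.69814105 -29.1706459   34.        ]
scene fixture [([276.3, 204.3], 0.81)]
    [591.96746692 -11.95409392   0.        ]
0.7
```

Run:
```python
import cv2
a=cv2.imread("pics/top0.png");b=cv2.imread("pics/scene0.png")
cv2.imwrite("pics/a.png",cv2.resize(a[130:290,180:380],None,fx=4,fy=4)[:600]) 
cv2.imwrite("pics/b.png",cv2.resize(b[130:270,200:380],None,fx=4,fy=4))
```

```text
(no output)
```

View pics/top0.png

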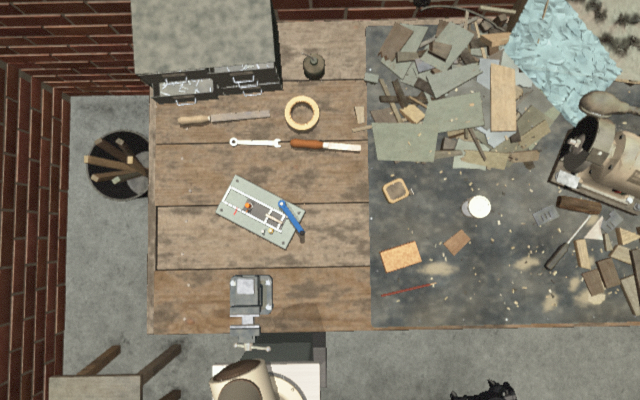

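View pics/scene0.png

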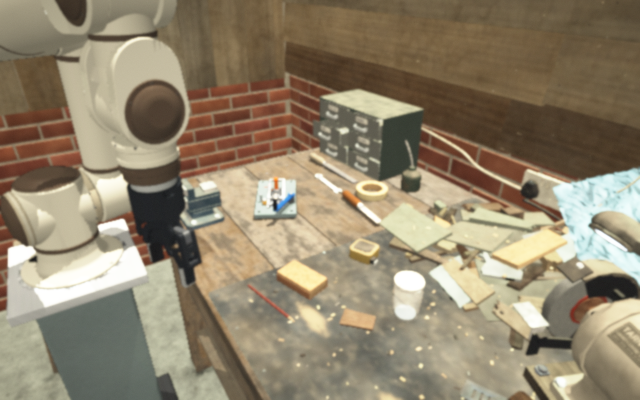

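```bash
sleep 1
```

```text
(no output)
```

View pics/a.png

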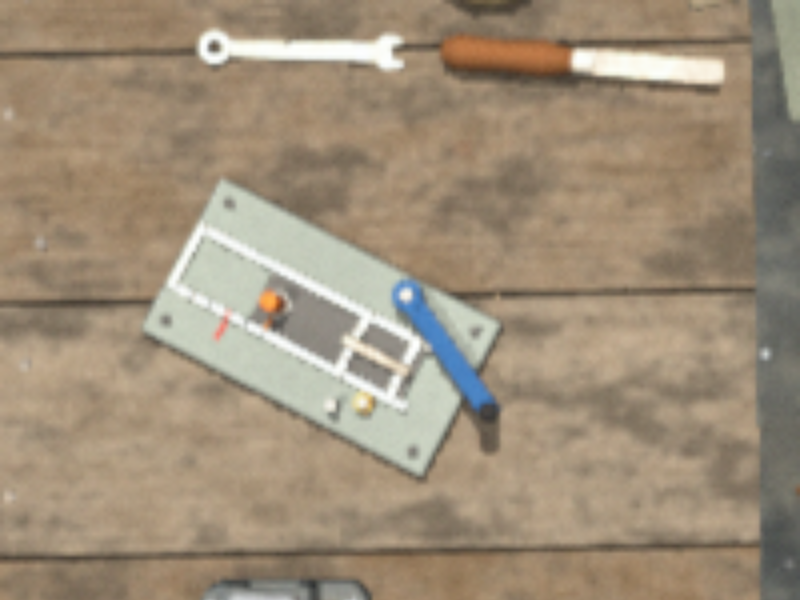

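View pics/b.png

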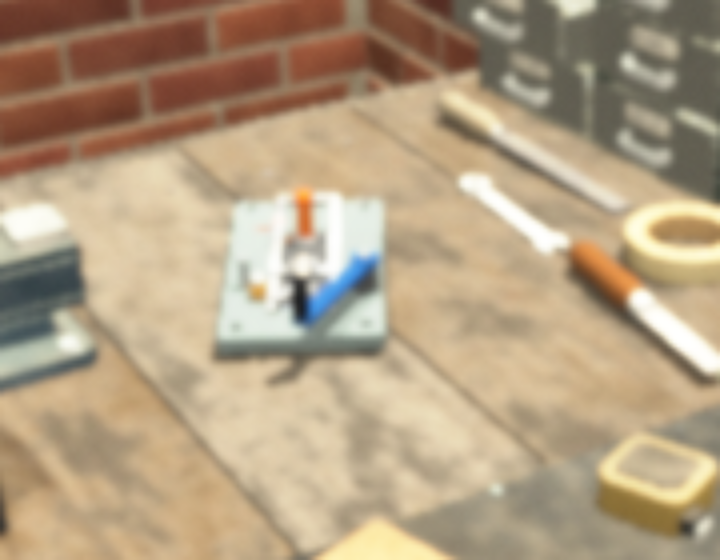

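The top view shows the fixture with its +y pointing left and up. The orange knob is at (248,205), the blue bar runs from the hinge at (282,203) to the black knob at (302,232), and the vise and tools are clear. Next I'll fit the fixture pose from the plate corners.

```bash
cat > h.py <<'E'
import numpy as np
from station import *
def cam(n):
    c=camera_info(n); return 200/np.tan(np.radians(c["fov_y"])/2),c["cx"],c["cy"],np.array(c["R"]),np.array(c["t"])
def back(C,uv,z):
    f,cx,cy,R,t=C; ray=R.T@np.array([(uv[0]-cx)/f,(uv[1]-cy)/f,1]); o=-R.T@t
    return o+ray*(z-o[2])/ray[2]
def proj(C,X):
    f,cx,cy,R,t=C; c=R@np.array(X)+t; return f*c[:2]/c[2]+[cx,cy]
def rigid(loc,w):
    loc=np.array(loc)[:,:2];w=np.array(w)[:,:2];a=loc-loc.mean(0);b=w-w.mean(0)
    y=np.arctan2((a[:,0]*b[:,1]-a[:,1]*b[:,0]).sum(),(a*b).sum())
    c,s=np.cos(y),np.sin(y);R=np.array([[c,-s],[s,c]]);o=w.mean(0)-R@loc.mean(0)
    return y,o,R,np.linalg.norm(w-(loc@R.T+o),axis=1)
E
python3 - <<'E'
from h import *
C=cam("top")
px=[(222,180),(500,325),(424,478),(143,332)]
px=[((u+.5)/4-.5+180,(v+.5)/4-.5+130) for u,v in px]
w=[back(C,p,20) for p in px]
y,o,R,e=rigid([(65,170),(65,-70),(-65,-70),(-65,170)],w)
print("yaw",y,"o",o,e)
for n,u,z in(("knob",(487,409),83),("sk",(270,300),66),("hinge",(405,294),55)):
    W=back(C,((u[0]+.5)/4-.5+180,(u[1]+.5)/4-.5+130),z); print(n,W,R.T@(W[:2]-o))
print(-C[3].T@C[4])
E
```

```text
yaw -0.49310761104321343 o [575.88697406 -34.93495216] [0.73863912 2.91181333 1.06782275 2.19813204]
knob [ 536.86908562 -117.04460703   83.        ] [  4.49834828 -90.79733424]
sk [618.59094241  39.90610328  66.        ] [ 2.18929911 86.13953483]
hinge [621.76170371 -56.96219271  55.        ] [50.83643023  2.31246803]
[ 537.59317399 -181.78993468 1341.63739028]
```

Run:
```python
from h import *
from scipy.spatial.transform import Rotation as Ro
s=read_state();M=Ro.from_rotvec(s["eef_rot"]).as_matrix();print(M.round(3))
print("tool y angle",np.degrees(np.arctan2(M[1,1],M[0,1])))
C=cam("wrist");p=-C[3].T@C[4];print(p,M.T@(p-s["tcp_pos"]),"fwd tool",M.T@C[3][2], C[0])
```

```text
[[ 0.96   0.281  0.   ]
 [ 0.281 -0.96  -0.   ]
 [ 0.     0.    -1.   ]]
tool y angle -73.68397917029677
[ 222.52626501 -507.67795501  372.66800647] [  70.92601974   -0.25226398 -141.37911892] fwd tool [-2.78802293e-01  2.30632963e-04  9.60348493e-01] 339.1369876025933
```

```bash
python3 -m jog '0.2 0.2 0.1 0 0 0 1;0.5 0.5 0.2 0 0 0 1;0.8 0.8 0.2 0 0 0 1;1 1 0.2 0 0 0 1;1 1 0.2 0 0 0 1'; python3 -m jog '0.2 0.3 0 0 0 0 1;0.5 0.6 0 0 0 0 1;0.8 0.9 0 0 0 0 1;1 1 0 0 0 0 1;1 1 0 0 0 0 1'
```

```text
clock: 1.12
tcp_pos: [277.2, -404.8, 256.1]
eef_rot: [3.109, 0.45, 0.002]
wrist_force: [-0.1, 0.4, 0.0]
gripper_width: 85.7
clock: 1.53
tcp_pos: [398.2, -284.5, 255.0]
eef_rot: [-3.108, -0.453, -0.002]
wrist_force: [0.6, -1.0, -0.1]
gripper_width: 85.4
```

```bash
python3 -m jog '0.3 0.3 0 0 0 0 1;0.6 0.6 0 0 0 0.03 1;0.9 0.9 0 0 0 0.07 1;1 1 0 0 0 0.1 1;1 1 0 0 0 0.1 1'; python3 -m jog '0 0.2 0 0 0 0 1;0 0.4 0 0 0 0 1;0 0.4 0 0 0 0 1;0 0.4 0 0 0 0 1'
python3 - <<'E'
from h import *
import cv2
C=cam("wrist");p,d=capture("wrist");cv2.imwrite("pics/w1.png",p[:,:,::-1])
np.savez("w1.npz",f=C[0],cx=C[1],cy=C[2],R=C[3],t=C[4],d=d)
for t,z in(("keeper_knob",68),("keeper_hinge",45.5),("shutter_knob",50),("pin_center",34),("cradle",34)):
    r=tip_of("wrist",t); print(t,[(x["location"],round(x["score"],2),back(C,x["location"],z).round(1)) for x in r[:2]])
E
```

```text
clock: 1.95
tcp_pos: [517.9, -164.0, 254.2]
eef_rot: [-2.996, -0.942, -0.001]
wrist_force: [-0.0, -1.1, 0.8]
gripper_width: 85.1
clock: 2.28
tcp_pos: [514.5, -119.5, 255.4]
eef_rot: [3.001, 0.929, -0.0]
wrist_force: [0.0, 0.1, 0.2]
gripper_width: 85.8
keeper_knob [([333.9, 157.7], 0.76, array([ 535.9, -120. ,   68. ])), ([286.8, 68.9], 0.58, array([578.2, -38.1,  68. ]))]
keeper_hinge [([329.2, 44.3], 0.59, array([619.8, -56.8,  45.5]))]
shutter_knob [([334.1, 155.8], 0.36, array([ 535.6, -121.3,   50. ]))]
pin_center [([285.6, 67.9], 0.79, array([578.8, -32.4,  34. ]))]
cradle [([285.0, 67.1], 0.95, array([579.1, -31.5,  34. ]))]
```

View pics/w1.png

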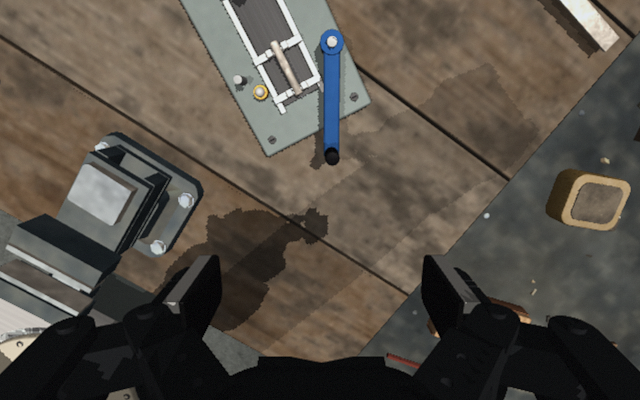

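Run:
```python
from h import *
q=np.load("w1.npz");C=(q["f"],q["cx"],q["cy"],q["R"],q["t"])
w=[back(C,p,z) for p,z in(((267,156),20),((370,103),20),((331,41),55),((285,67),34))]
y,o,R,e=rigid([(-65,-70),(65,-70),(50,0),(0,0)],w);print(y,o,e)
for uv in((332,155),):
    W=back(C,uv,83);l=R.T@(W[:2]-o);print(W,l,np.arctan2(-l[1],50-l[0]),np.hypot(l[1],50-l[0]))
```

```text
-0.5046958576696762 [578.82036776 -32.29357381] [2.13302797 1.69102621 1.03728414 0.92354238]
[ 538.65923472 -115.21232193   83.        ] [  4.94072787 -92.00013372] 1.1153629451728388 102.4419963135523
```

```bash
python3 -m jog '0.19 0.02 -0.2 0 0 0 0.2;0.19 0.02 -0.5 0 0 0 0.2;0.19 0.02 -0.8 0 0 0 0.2;0.19 0.02 -1 0 0 0 0.2;0.19 0.02 -1 0 0 0 0.2' 20
python3 - <<'E'
from h import *
import cv2
C=cam("wrist");p,d=capture("wrist");cv2.imwrite("pics/w2.png",p[:,:,::-1])
np.savez("w2.npz",f=C[0],cx=C[1],cy=C[2],R=C[3],t=C[4],d=d)
s=read_state();print(s["tcp_pos"],proj(C,s["tcp_pos"]),proj(C,(537,-117,83)))
E
```

```text
clock: 3.0
tcp_pos: [534.8, -117.4, 129.6]
eef_rot: [-2.998, -0.925, 0.011]
wrist_force: [-0.2, 0.2, 0.1]
gripper_width: 50.8
[ 535.82964616 -117.59508588  133.08360672] [323.00140219 263.65208477] [323.28786832 221.89386905]
```

View pics/w2.png

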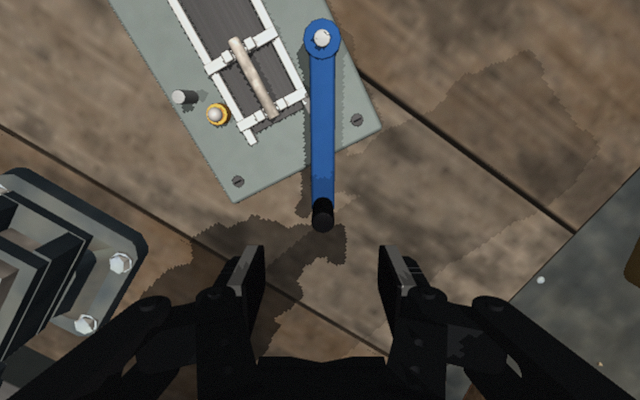

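Run:
```python
from h import *
q=np.load("w2.npz");C=(q["f"],q["cx"],q["cy"],q["R"],q["t"])
w=[back(C,p,z) for p,z in(((235,204),20),((382,131),20),((322,38),55),((255,79),36),((181,97),46))]
y,o,R,e=rigid([(-65,-70),(65,-70),(50,0),(0,0),(-47,12)],w);print(y,o,e)
W=back(C,(323,213.5),83);l=R.T@(W[:2]-o);print(W,l,np.arctan2(-l[1],50-l[0]),np.hypot(l[1],50-l[0]))
h=o+R@[50,0]
from scipy.spatial.transform import Rotation as Ro
s=read_state();M=Ro.from_rotvec(s["eef_rot"]).as_matrix();print("tool y",np.degrees(np.arctan2(M[1,1],M[0,1])))
for th in(1.1,.95,.8,.65,.5,.35,.2,.1,0,-.05):
    k=o+R@[50-105*np.cos(th),-105*np.sin(th)];print(th,k.round(1))
```

```text
-0.5032631385025405 [579.15695122 -34.40469284] [2.96095216 2.82552038 1.17540114 0.56431277 1.33107803]
[ 541.21388852 -113.91219063   83.        ] [  5.10677146 -87.94907104] 1.0988270898515113 98.74432168718869
tool y -55.72101979644983
1.1 [ 536.1 -117.5]
0.95 [ 528.3 -103.9]
0.8 [522.5 -89.2]
0.65 [519.1 -73.9]
0.5 [518.  -58.2]
0.35 [519.2 -42.5]
0.2 [522.7 -27.2]
0.1 [526.4 -17.3]
0 [531.   -7.9]
-0.05 [533.6  -3.3]
```

```bash
python3 -m jog '0.02 0.01 -0.2 0 0 0 0.2;0.02 0.01 -0.4 0 0 0 0.2;0.02 0.01 -0.55 0 0 0 0.2;0.02 0.01 -0.66 0 0 0 0.2;0.02 0.01 -0.66 0 0 0 0.2'
python3 - <<'E'
from h import *
import cv2
C=cam("wrist");p,d=capture("wrist");cv2.imwrite("pics/w3.png",p[:,:,::-1])
s=read_state();print(s["tcp_pos"],s["wrist_force"],s["gripper_width"])
E
```

```text
clock: 3.47
tcp_pos: [539.5, -116.5, 55.7]
eef_rot: [-3.001, -0.926, 0.002]
wrist_force: [-0.8, -0.5, -0.6]
gripper_width: 51.4
[ 540.0159031  -116.58362243   57.25100575] [-0.1770979  -0.11720934  0.29808596] 51.48376476646612
```

View pics/w3.png

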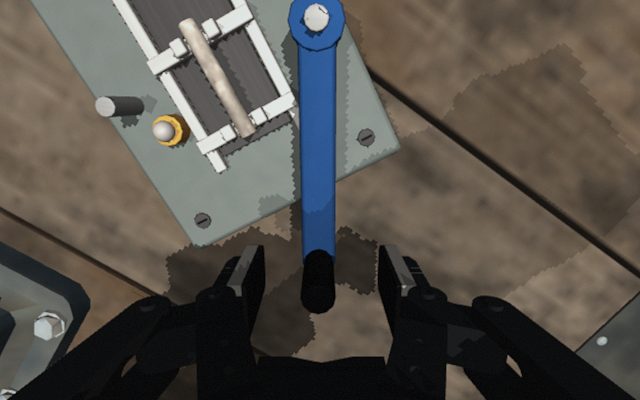

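```bash
python3 -m jog '-0.01 -0.005 -0.03 0 0 0 -0.35;-0.01 -0.005 -0.03 0 0 0 -0.35;-0.01 -0.005 -0.03 0 0 0 -0.35;-0.01 -0.005 -0.03 0 0 0 -0.35' 20; python3 -m jog '-0.042 0.067 0 0 0 -0.03 -0.35;-0.083 0.15 0 0 0 -0.065 -0.35;-0.117 0.25 0 0 0 -0.1 -0.35;-0.142 0.363 0 0 0 -0.143 -0.35;-0.142 0.363 0 0 0 -0.143 -0.35'
python3 - <<'E'
from h import *
import cv2
C=cam("wrist");p,d=capture("wrist");cv2.imwrite("pics/w4.png",p[:,:,::-1])
s=read_state();print(s["tcp_pos"],s["wrist_force"],s["gripper_width"])
E
```

```text
clock: 3.85
tcp_pos: [539.1, -117.0, 53.6]
eef_rot: [3.001, 0.927, 0.002]
wrist_force: [0.1, 0.3, -1.5]
gripper_width: 27.6
clock: 4.27
tcp_pos: [521.3, -71.8, 53.1]
eef_rot: [-3.133, -0.226, -0.001]
wrist_force: [-0.3, -0.2, 1.1]
gripper_width: 27.9
[521.64386397 -72.6411703   53.14616438] [-0.18079681 -0.17980564  0.48239894] 27.640952677766848
```

View pics/w4.png

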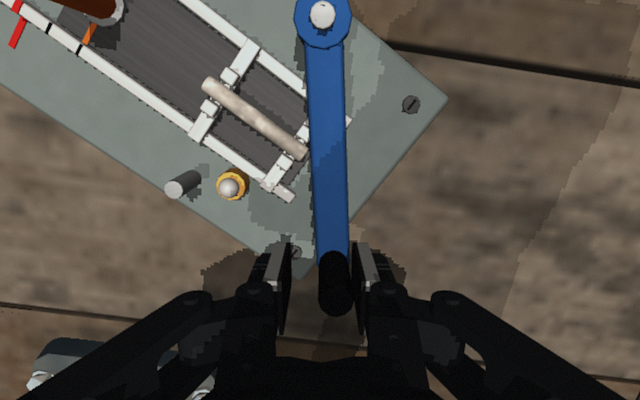

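Knob between the jaws, trailing on the right finger. I'll keep following the arc.

```bash
python3 -m jog '-0.008 0.087 0 0 0 -0.032 -0.35;-0.007 0.183 0 0 0 -0.067 -0.35;0.005 0.288 0 0 0 -0.105 -0.35;0.03 0.39 0 0 0 -0.143 -0.35;0.03 0.39 0 0 0 -0.143 -0.35'
python3 -m jog '0.013 0.03 0 0 0 -0.015 -0.35;0.025 0.06 0 0 0 -0.03 -0.35;0.04 0.09 0 0 0 -0.045 -0.35;0.055 0.12 0 0 0 -0.06 -0.35;0.055 0.12 0 0 0 -0.06 -0.35'
python3 - <<'E'
from h import *
import cv2
C=cam("wrist");p,d=capture("wrist");cv2.imwrite("pics/w5.png",p[:,:,::-1])
s=read_state();print(s["tcp_pos"],s["wrist_force"],s["gripper_width"])
E
```

```text
clock: 4.73
tcp_pos: [510.9, -97.9, 52.9]
eef_rot: [-3.078, 0.323, -0.007]
wrist_force: [0.9, 1.3, -0.7]
gripper_width: 27.6
clock: 5.15
tcp_pos: [495.0, -147.8, 52.8]
eef_rot: [-3.02, 0.502, -0.017]
wrist_force: [-0.8, 0.5, 0.2]
gripper_width: 27.5
[ 494.75683785 -148.05072533   52.80270005] [ 0.50228122 -1.14367322  0.36217009] 27.702752537348953
```

View pics/w5.png

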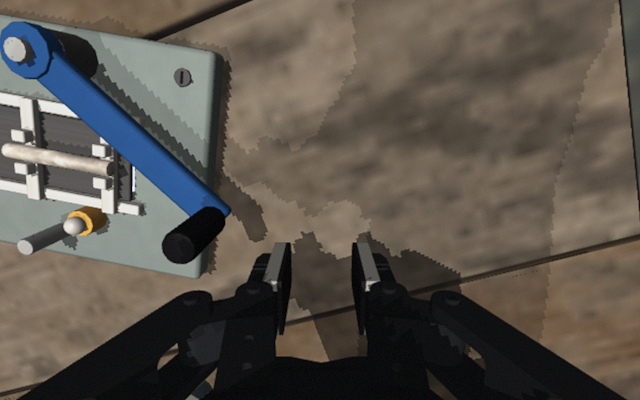

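The arm went the wrong way, probably at a joint limit. The knob came out of the jaws and nothing else moved. I'll check the joints.

Run:
```python
from h import *
s=read_state();print(s["joints"].round(3),s["tcp_pos"])
from scipy.spatial.transform import Rotation as Ro
M=Ro.from_rotvec(s["eef_rot"]).as_matrix();print(M.round(3),"tool y",np.degrees(np.arctan2(M[1,1],M[0,1])))
```

```text
[-0.335  0.016 -0.245  1.313  0.08   3.137] [ 494.75683785 -148.05072533   52.80270005]
[[ 0.946 -0.323  0.023]
 [-0.324 -0.943  0.076]
 [-0.003 -0.08  -0.997]] tool y -108.93418544404484
```

Joint 6 is at its limit of 3.137. I'll lift and turn half a turn the other way, which gives the same grasp with joint 6 near 0.

```bash
python3 -m jog '0 0 0.25 0 0 0 -0.35;0 0 0.5 0 0 0 -0.35;0 0 0.7 0 0 0.03 0;0 0 0.8 0 0 0.06 0;0 0 0.8 0 0 0.1 0'; python3 -m jog '0 0 0 0 0 0.035 0.1;0 0 0 0 0 0.07 0.1;0 0 0 0 0 0.11 0.1;0 0 0 0 0 0.15 0.1;0 0 0 0 0 0.19 0.1'
python3 - <<'E'
from h import *
s=read_state();print(s["joints"].round(3),s["tcp_pos"])
from scipy.spatial.transform import Rotation as Ro
M=Ro.from_rotvec(s["eef_rot"]).as_matrix();print(M.round(3),"tool y",np.degrees(np.arctan2(M[1,1],M[0,1])))
E
```

```text
clock: 5.62
tcp_pos: [496.7, -146.2, 152.4]
eef_rot: [-3.063, 0.014, -0.004]
wrist_force: [0.1, 0.2, 0.3]
gripper_width: 42.6
clock: 6.03
tcp_pos: [495.5, -145.8, 148.7]
eef_rot: [-2.934, -0.888, 0.04]
wrist_force: [0.4, 0.4, -0.5]
gripper_width: 47.0
[-0.312  0.058 -0.017  1.561  0.048  2.24 ] [ 495.50055797 -145.76883223  148.73126054]
[[ 0.832  0.552 -0.047]
 [ 0.554 -0.83   0.065]
 [-0.003 -0.08  -0.997]] tool y -56.34245949677969
```

```bash
python3 -m jog '0 0 0 0 0 0.038 0.1;0 0 0 0 0 0.077 0.1;0 0 0 0 0 0.115 0.1;0 0 0 0 0 0.154 0.1;0 0 0 0 0 0.19 0.1';python3 -m jog '0 0 0 0 0 0.038 0.1;0 0 0 0 0 0.077 0.1;0 0 0 0 0 0.115 0.1;0 0 0 0 0 0.154 0.1;0 0 0 0 0 0.19 0.1';python3 -m jog '0 0 0 0 0 0.038 0.1;0 0 0 0 0 0.077 0.1;0 0 0 0 0 0.115 0.1;0 0 0 0 0 0.154 0.1;0 0 0 0 0 0.19 0.1'
python3 -m jog '0 0 0 0 0 0.038 0.1;0 0 0 0 0 0.077 0.1;0 0 0 0 0 0.115 0.1;0 0 0 0 0 0.154 0.1;0 0 0 0 0 0.19 0.1'
python3 - <<'E'
from h import *
import cv2
s=read_state();print(s["joints"].round(3),s["tcp_pos"])
from scipy.spatial.transform import Rotation as Ro
M=Ro.from_rotvec(s["eef_rot"]).as_matrix();print(M.round(3),"tool y",np.degrees(np.arctan2(M[1,1],M[0,1])))
a=np.radians(95);T=np.array([[np.sin(a),np.cos(a),0],[-np.cos(a),np.sin(a),0],[0,0,-1.]])
print(T,np.linalg.det(T),Ro.from_matrix(T@M.T).as_rotvec()/np.pi)
for n in("wrist","top"):
    p,d=capture(n);cv2.imwrite(f"pics/{n}6.png",p[:,:,::-1])
    if n=="top":cv2.imwrite("pics/t6c.png",cv2.resize(p[150:280,200:360,::-1],None,fx=4,fy=4))
E
```

```text
clock: 6.45
tcp_pos: [495.5, -145.7, 148.7]
eef_rot: [-2.552, -1.717, 0.074]
wrist_force: [-0.6, 0.3, -0.6]
gripper_width: 46.9
clock: 6.87
tcp_pos: [495.5, -145.7, 148.7]
eef_rot: [-1.944, -2.404, 0.101]
wrist_force: [0.4, -0.5, -0.2]
gripper_width: 46.8
clock: 7.28
tcp_pos: [495.5, -145.7, 148.7]
eef_rot: [-1.159, -2.888, 0.119]
wrist_force: [-0.3, -0.2, 0.4]
gripper_width: 47.1
clock: 7.7
tcp_pos: [495.5, -145.7, 148.8]
eef_rot: [-0.26, -3.125, 0.128]
wrist_force: [-0.2, -0.3, 0.3]
gripper_width: 46.9
[-0.241 -0.019 -0.094  1.486 -0.081 -0.075] [ 495.51234537 -145.66291732  148.79517577]
[[-0.986  0.165 -0.01 ]
 [ 0.165  0.983 -0.081]
 [-0.003 -0.081 -0.997]] tool y 80.46181333088Traceback (most recent call last):
  File "<stdin>", line 7, in <module>
  File "scipy/spatial/transform/_rotation.pyx", line 1143, in scipy.spatial.transform._rotation.Rotation.from_matrix
ValueError: Non-positive determinant (left-handed or null coordinate frame) in rotation matrix 0: [[-0.99685559  0.07914629  0.0038461 ]
 [ 0.0785726   0.99358334 -0.08135418]
 [ 0.0102603   0.08079617  0.99667783]].
```

```bash
cat >> h.py <<'E'
from scipy.spatial.transform import Rotation as Ro
def turn(adeg):
    s=read_state();M=Ro.from_rotvec(s["eef_rot"]).as_matrix()
    a=np.radians(adeg);T=np.array([[-np.sin(a),np.cos(a),0],[np.cos(a),np.sin(a),0],[0,0,-1.]])
    return np.degrees(np.arctan2(M[1,1],M[0,1])),(Ro.from_matrix(T@M.T).as_rotvec()/np.pi).round(3)
E
python3 - <<'E'
from h import *
import cv2
print(turn(95))
for n in("wrist","top"):
    p,d=capture(n);cv2.imwrite(f"pics/{n}6.png",p[:,:,::-1])
    if n=="top":cv2.imwrite("pics/t6c.png",cv2.resize(p[150:280,200:360,::-1],None,fx=4,fy=4))
    else:
        C=cam(n);np.savez("w6.npz",f=C[0],cx=C[1],cy=C[2],R=C[3],t=C[4],d=d)
E
```

```text
(np.float64(80.46181333088), array([0.026, 0.   , 0.081]))
```

View pics/wrist6.png

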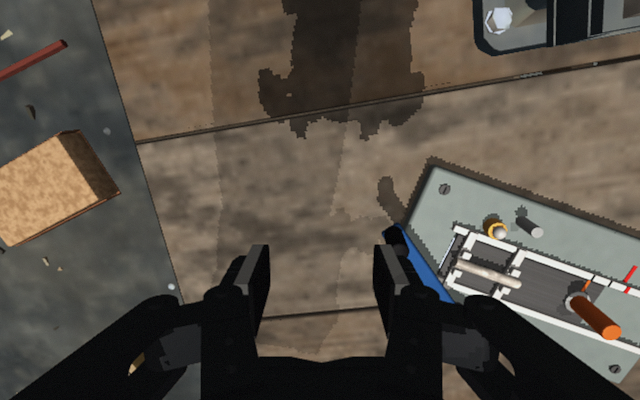

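View pics/t6c.png

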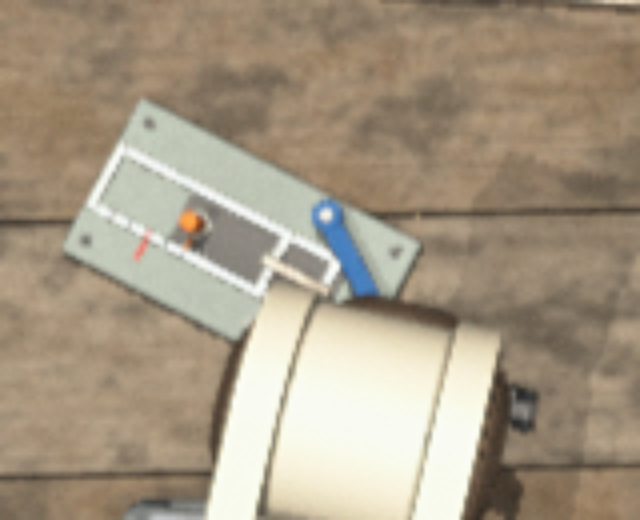

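Run:
```python
from h import *
q=np.load("w6.npz");C=(q["f"],q["cx"],q["cy"],q["R"],q["t"])
y=-.5;o=np.array([578.5,-34]);R=np.array([[np.cos(y),-np.sin(y)],[np.sin(y),np.cos(y)]])
W=back(C,(394,236),83);l=R.T@(W[:2]-o);print(W,l,np.arctan2(-l[1],50-l[0]),np.hypot(l[1],50-l[0]))
for th in(1.1,1,.9,.8,.7,.6,.5,.4,.3,.2,.1,0):
    k=o+R@[50-105*np.cos(th),-105*np.sin(th)];print(th,k.round(1),proj(C,(*k,83)).round())
```

```text
[ 515.40553915 -106.05769631   83.        ] [-20.82429873 -93.4856736 ] 0.9224519772076146 117.28449369032423
1.1 [ 535.7 -117.3] [380. 266.]
1 [ 530.2 -108.3] [393. 257.]
0.9 [525.7 -98.9] [407. 249.]
0.8 [522.1 -89. ] [422. 242.]
0.7 [519.5 -78.8] [438. 237.]
0.6 [517.9 -68.5] [454. 233.]
0.5 [517.4 -58. ] [471. 230.]
0.4 [517.9 -47.5] [489. 229.]
0.3 [519.5 -37.1] [506. 229.]
0.2 [522.1 -26.9] [523. 231.]
0.1 [525.7 -17.1] [540. 235.]
0 [530.2  -7.6] [556. 240.]
```

```bash
python3 -c "
from h import *;print(turn(115))"
python3 -m jog '0.1 0.1 0 0.02 0 0.038 0.2;0.2 0.2 0 0.02 0 0.077 0.2;0.285 0.31 0 0.023 0 0.115 0.2;0.285 0.31 0 0.023 0.004 0.154 0.2;0.285 0.31 0 0.025 0.004 0.19 0.2'
python3 - <<'E'
from h import *
import cv2
print(turn(115))
p,d=capture("wrist");cv2.imwrite("pics/w7.png",p[:,:,::-1])
C=cam("wrist");np.savez("w7.npz",f=C[0],cx=C[1],cy=C[2],R=C[3],t=C[4],d=d)
print(read_state()["tcp_pos"],proj(C,(530.2,-108.3,83)))
E
```

```text
(np.float64(80.18195529672964), array([0.026, 0.005, 0.193]))
clock: 8.22
tcp_pos: [530.0, -107.9, 148.4]
eef_rot: [0.664, -3.071, 0.004]
wrist_force: [0.1, -0.1, 0.4]
gripper_width: 51.3
(np.float64(114.40900676568809), array([0.001, 0.   , 0.003]))
[ 529.82680624 -108.244599    148.43340318] [320.5891851  215.27344815]
```

View pics/w7.png

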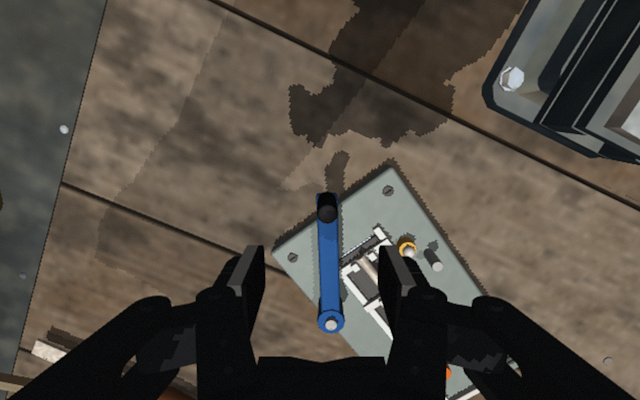

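```bash
python3 -m jog '-0.01 0.03 -0.2 0 0 0 0.2;-0.01 0.03 -0.4 0 0 0 0.2;-0.01 0.03 -0.6 0 0 0 0.2;-0.01 0.03 -0.79 0 0 0 0.2;-0.01 0.03 -0.79 0 0 0 0.2'
python3 -m jog '0 0 0 0 0 0 -0.35;0 0 0 0 0 0 -0.35;0 0 0 0 0 0 -0.35;0 0 0 0 0 0 -0.35' 20
python3 - <<'E'
from h import *
import cv2
p,d=capture("wrist");cv2.imwrite("pics/w8.png",p[:,:,::-1])
s=read_state();print(turn(115),s["tcp_pos"],s["joints"].round(2))
E
```

```text
clock: 8.68
tcp_pos: [525.8, -104.6, 49.3]
eef_rot: [0.649, -3.068, 0.0]
wrist_force: [-1.1, -0.2, -0.5]
gripper_width: 50.7
clock: 9.02
tcp_pos: [529.1, -105.3, 55.5]
eef_rot: [-0.655, 3.069, -0.006]
wrist_force: [-0.7, 0.2, -0.2]
gripper_width: 27.6
(np.float64(114.09932377576368), array([0.001, 0.001, 0.005])) [ 528.94297483 -105.28998781   55.15311467] [-0.2   0.06 -0.19  1.31 -0.   -0.62]
```

View pics/w8.png

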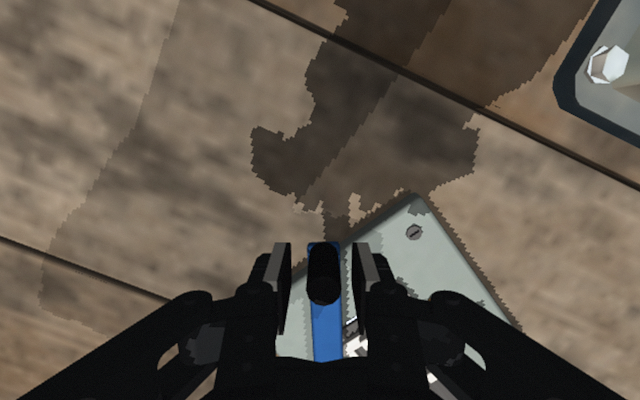

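```bash
python3 -m jog '-0.029 0.062 -0.015 0 0 -0.025 -0.35;-0.059 0.145 -0.015 0 0 -0.057 -0.35;-0.081 0.23 -0.015 0 0 -0.089 -0.35;-0.094 0.316 -0.015 0 0 -0.121 -0.35;-0.094 0.316 -0.015 0 0 -0.121 -0.35'
python3 - <<'E'
from h import *
import cv2
p,d=capture("wrist");cv2.imwrite("pics/w9.png",p[:,:,::-1])
s=read_state();print(turn(62),s["tcp_pos"],s["joints"].round(2))
E
```

```text
clock: 9.48
tcp_pos: [517.0, -66.1, 52.7]
eef_rot: [-0.058, 3.14, -0.004]
wrist_force: [-0.9, 0.1, -0.2]
gripper_width: 27.5
(np.float64(92.5030063454464), array([ 0.001,  0.   , -0.169])) [517.22228633 -66.79231824  52.68809068] [-0.13  0.02 -0.24  1.31 -0.   -0.17]
```

View pics/w9.png

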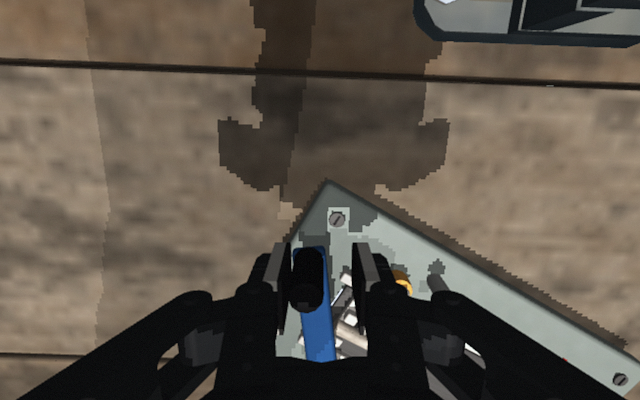

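```bash
python3 -m jog '-0.004 0.085 0 0 0 -0.032 -0.35;0.004 0.175 0 0 0 -0.064 -0.35;0.017 0.262 0 0 0 -0.095 -0.35;0.037 0.347 0 0 0 -0.127 -0.35;0.037 0.347 0 0 0 -0.127 -0.35'
python3 -m jog '0.013 0.035 0 0 0 -0.015 -0.35;0.027 0.07 0 0 0 -0.03 -0.35;0.04 0.1 0 0 0 -0.042 -0.35;0.04 0.1 0 0 0 -0.042 -0.35'
python3 - <<'E'
from h import *
import cv2
p,d=capture("wrist");cv2.imwrite("pics/w10.png",p[:,:,::-1])
s=read_state();print(turn(62),s["tcp_pos"],s["joints"].round(2))
E
```

```text
clock: 9.95
tcp_pos: [522.0, -25.0, 52.4]
eef_rot: [0.56, 3.091, -0.004]
wrist_force: [-0.8, -0.4, 0.4]
gripper_width: 27.9
clock: 10.28
tcp_pos: [526.4, -14.4, 52.2]
eef_rot: [0.756, 3.049, -0.005]
wrist_force: [-1.5, -2.5, 1.7]
gripper_width: 27.8
(np.float64(62.22424833053473), array([ 0.001, -0.   , -0.001])) [526.32009762 -14.4002179   52.24442579] [-0.03  0.04 -0.22  1.31 -0.    0.46]
```

View pics/w10.png

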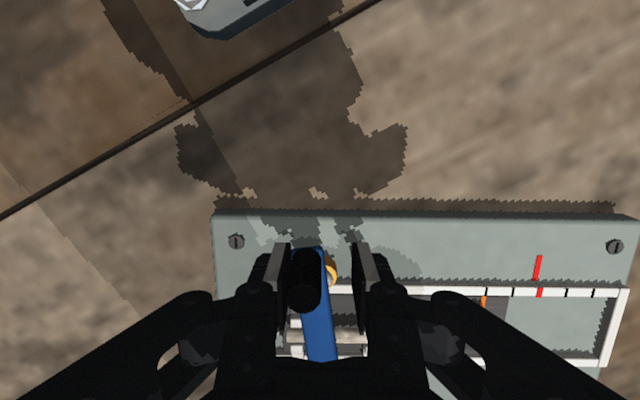

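```bash
python3 -m jog '0.013 0.025 0 0 0 0 -0.35;0.026 0.05 0 0 0 0 -0.35;0.04 0.075 0 0 0 0 -0.35;0.04 0.075 0 0 0 0 -0.35'
python3 -m jog '0.01 0.02 0 0 0 0 -0.35;0.02 0.04 0 0 0 0 -0.35;0.02 0.04 0 0 0 0 -0.35'
python3 - <<'E'
from h import *
import cv2
p,d=capture("wrist");cv2.imwrite("pics/w11.png",p[:,:,::-1])
s=read_state();print(turn(62),s["tcp_pos"],s["wrist_force"])
E
```

```text
clock: 10.67
tcp_pos: [531.4, -4.1, 52.0]
eef_rot: [0.759, 3.049, -0.003]
wrist_force: [0.0, 0.9, 0.7]
gripper_width: 27.9
clock: 10.92
tcp_pos: [532.9, -0.8, 51.8]
eef_rot: [-0.762, -3.047, 0.01]
wrist_force: [-4.6, -8.2, 1.6]
gripper_width: 27.6
(np.float64(61.92736425997074), array([ 0.002, -0.001,  0.   ])) [532.86948645  -0.83578544  51.86594812] [-3.0166108  -7.93336908  2.055943  ]
```

View pics/w11.png

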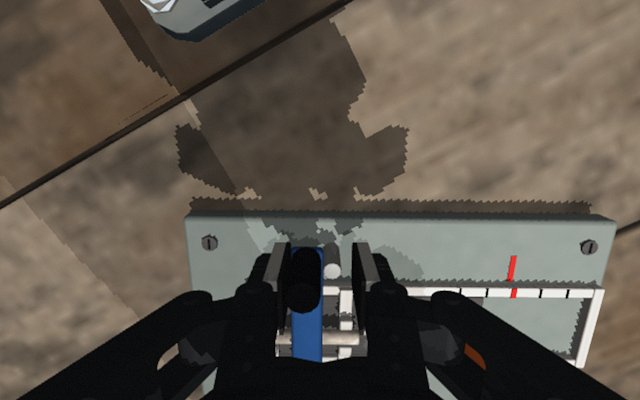

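The bar is against the stop pin: the force rose to 8.5 N at the stop position. I'll back off and lift straight up, then look.

```bash
python3 -m jog '-0.015 -0.03 0 0 0 0 -0.1;-0.015 -0.03 0.1 0 0 0 0;-0.015 -0.03 0.4 0 0 0 0;-0.015 -0.03 0.7 0 0 0 0;-0.015 -0.03 0.8 0 0 0 0' 20
python3 -m jog '0.2 0.1 0 0 0 0 0;0.4 0.2 0 0 0 0 0;0.6 0.3 0 0 0 0 0;0.73 0.38 0 0 0 0 0;0.73 0.38 0 0 0 0 0'
python3 - <<'E'
from h import *
import cv2
p,d=capture("wrist");cv2.imwrite("pics/w12.png",p[:,:,::-1])
s=read_state();print(turn(61.5),s["tcp_pos"],s["wrist_force"])
C=cam("wrist");np.savez("w12.npz",f=C[0],cx=C[1],cy=C[2],R=C[3],t=C[4],d=d)
print(proj(C,(619.2,40.6,66)),proj(C,(530.2,-7.6,83)))
E
```

```text
clock: 11.38
tcp_pos: [533.1, -3.2, 154.1]
eef_rot: [0.76, 3.042, -0.001]
wrist_force: [1.3, 0.4, 0.1]
gripper_width: 42.9
clock: 11.8
tcp_pos: [621.4, 44.1, 147.8]
eef_rot: [0.759, 3.048, -0.002]
wrist_force: [0.9, -0.8, -0.3]
gripper_width: 42.6
(np.float64(62.01812904874848), array([ 0.001, -0.   , -0.003])) [620.06630252  43.24218453 147.84983694] [-0.87562124  0.13322729 -0.08912652]
[316.9971514  208.02410033] [175.1099735  127.33671611]
```

View pics/w12.png

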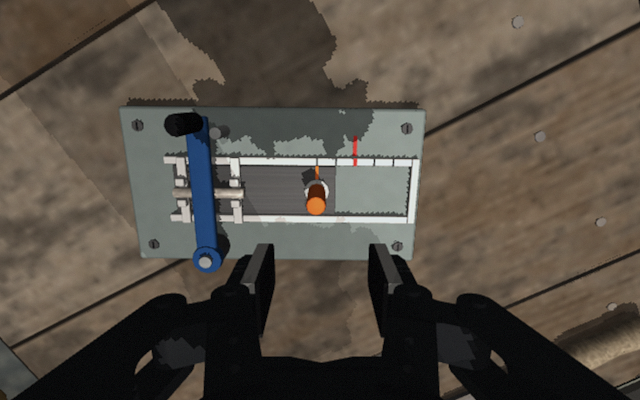

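```bash
python3 - <<'E'
from h import *
q=np.load("w12.npz");C=(q["f"],q["cx"],q["cy"],q["R"],q["t"])
# fixture fit from this image
pts=[((50,0),55,(206,262)),((-47,12),46,(214,132)),((0,85),66,(316,205)),((-65,-70),20,(121,107)),((-65,170),20,(425,112)),((65,170),20,(412,259))]
w=[back(C,p,z) for _,z,p in pts];y,o,R,e=rigid([l for l,_,_ in pts],w);print(y,o,e)
for n,z,p in(("knobtop",83,(170,124)),("bar low",49,(202,240)),("bar hi",49,(198,130)),("pinL",38,(174,193)),("pinR",38,(243,194))):
    W=back(C,p,z);print(n,R.T@(W[:2]-o))
E
python3 -m jog '-0.01 -0.02 -0.25 0 0 -0.003 0.1;-0.01 -0.02 -0.5 0 0 -0.003 0.1;-0.01 -0.02 -0.75 0 0 -0.003 0.1;-0.01 -0.02 -0.95 0 0 -0.003 0.1;-0.01 -0.02 -0.95 0 0 -0.003 0.1'
python3 - <<'E'
from h import *
import cv2
p,d=capture("wrist");cv2.imwrite("pics/w13.png",p[:,:,::-1])
s=read_state();print(turn(61.5),s["tcp_pos"],s["wrist_force"])
E
```

```text
-0.4988087943252133 [576.91297724 -33.59644647] [1.31571703 0.53770218 0.6267372  4.28755552 3.9757716  3.50615082]
knobtop [-55.37715212  -2.3489386 ]
bar low [33.78104424 -2.63531269]
bar hi [-49.06848913   1.84242721]
pinL [ -0.25671335 -24.88634453]
pinR [-0.04801489 28.11196776]
clock: 12.27
tcp_pos: [614.5, 39.3, 29.2]
eef_rot: [-0.774, -3.037, 0.007]
wrist_force: [-0.6, 0.6, -1.3]
gripper_width: 47.1
(np.float64(61.38982565901886), array([ 0.001, -0.002,  0.001])) [615.82837145  39.4497857   32.29912524] [ 0.37896394 -0.1050994  -0.25854877]
```

View pics/w13.png

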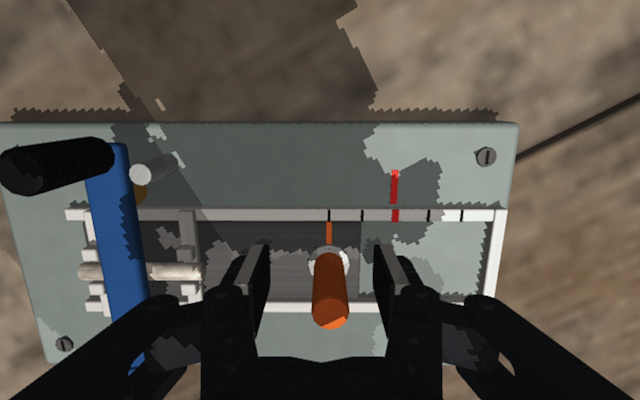

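```bash
python3 -m jog '0 0 0.02 0 0 0 -1;0 0 0.02 0 0 0 -1;0 0 0.02 0 0 0 -1;0 0 0.02 0 0 0 -1;0 0 0.02 0 0 0 -1' 60
python3 -m jog '0 0 0 0 0 0 -1;0 0 0 0 0 0 -1'
python3 - <<'E'
from h import *
import cv2
p,d=capture("wrist");cv2.imwrite("pics/w14.png",p[:,:,::-1])
s=read_state();print(turn(61.5),s["tcp_pos"],s["wrist_force"],s["gripper_width"])
E
```

```text
clock: 12.73
tcp_pos: [619.7, 40.5, 39.5]
eef_rot: [0.774, 3.04, -0.0]
wrist_force: [1.0, 2.4, 7.6]
gripper_width: 11.9
clock: 12.9
tcp_pos: [619.7, 40.5, 39.4]
eef_rot: [0.774, 3.04, -0.0]
wrist_force: [0.4, 2.7, 8.4]
gripper_width: 12.1
(np.float64(61.42139457040038), array([0.   , 0.001, 0.   ])) [619.67528537  40.47607192  39.45082226] [0.62687033 2.58850718 6.73740893] 12.057659824755032
```

View pics/w14.png

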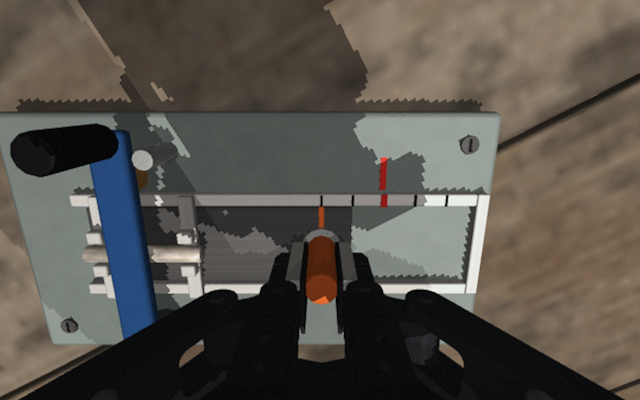

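```bash
python3 -m jog '0.024 0.044 0 0 0 0 -1;0.054 0.099 0 0 0 0 -1;0.084 0.154 0 0 0 0 -1;0.107 0.197 0 0 0 0 -1;0.12 0.22 0 0 0 0 -1'
python3 -m jog '0 0 0 0 0 0 -1;0 0 0 0 0 0 -1;0 0 0 0 0 0 -1'
python3 - <<'E'
from h import *
import cv2
p,d=capture("wrist");cv2.imwrite("pics/w15.png",p[:,:,::-1]);cv2.imwrite("pics/w15c.png",cv2.resize(p[150:300,260:460,::-1],None,fx=4,fy=4))
s=read_state();print(turn(61.5),s["tcp_pos"],s["wrist_force"],s["gripper_width"]); dd=s["tcp_pos"]-[619.7,40.5,39.4];print(dd@[.4786,.878,0],dd@[.878,-.4786,0])
E
```

```text
clock: 13.37
tcp_pos: [633.5, 65.8, 39.4]
eef_rot: [0.776, 3.041, -0.005]
wrist_force: [-5.0, -6.5, 10.5]
gripper_width: 11.6
clock: 13.62
tcp_pos: [633.2, 65.4, 39.4]
eef_rot: [0.776, 3.041, -0.005]
wrist_force: [-4.4, -4.8, 9.5]
gripper_width: 12.0
(np.float64(61.3574047305678), array([0.001, 0.001, 0.001])) [633.18708709  65.3161798   39.36926945] [-4.31689795 -5.66114282  9.63110453] 12.249024747993884
28.2435257453809 -0.03536118890754017
```

View pics/w15.png

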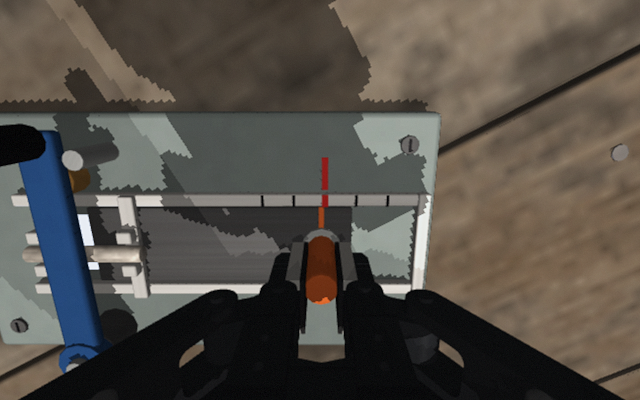

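View pics/w15c.png

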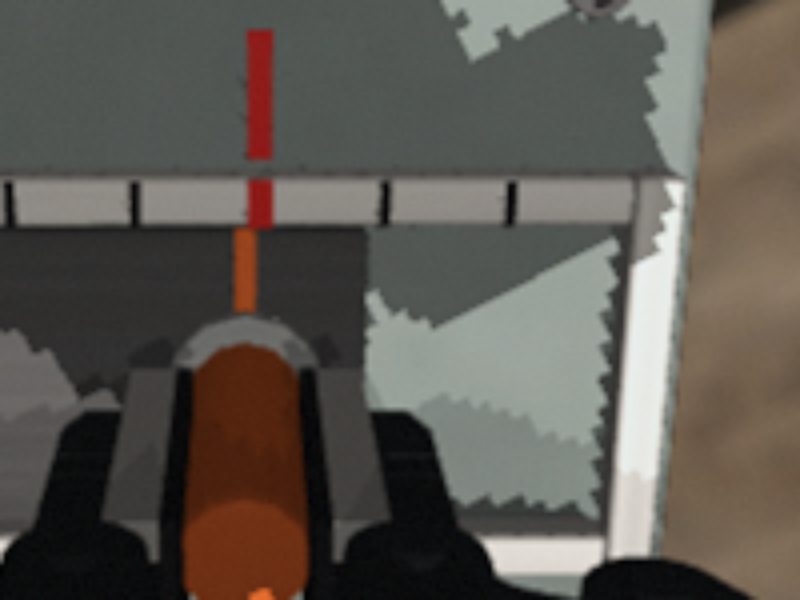

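The pointer is about 1.8 mm short of the red mark (tick spacing is 15 mm). I'll nudge it.

```bash
python3 -m jog '0.004 0.007 0 0 0 0 -1;0.0075 0.0135 0 0 0 0 -1;0.0075 0.0135 0 0 0 0 -1;0.0075 0.0135 0 0 0 0 -1'
python3 - <<'E'
from h import *
import cv2
p,d=capture("wrist");cv2.imwrite("pics/w16c.png",cv2.resize(p[150:300,260:460,::-1],None,fx=4,fy=4));cv2.imwrite("pics/w16.png",p[:,:,::-1])
s=read_state();print(s["tcp_pos"],s["wrist_force"],s["gripper_width"]); dd=s["tcp_pos"]-[619.7,40.5,39.4];print(dd@[.4786,.878,0])
E
```

```text
clock: 14.0
tcp_pos: [634.0, 66.9, 39.4]
eef_rot: [0.777, 3.041, -0.005]
wrist_force: [-4.6, -6.8, 10.4]
gripper_width: 11.6
[634.02851654  66.85011965  39.38621426] [-4.09250942 -5.96624771  9.41483585] 11.810654018483053
29.993033071478806
```

View pics/w16c.png

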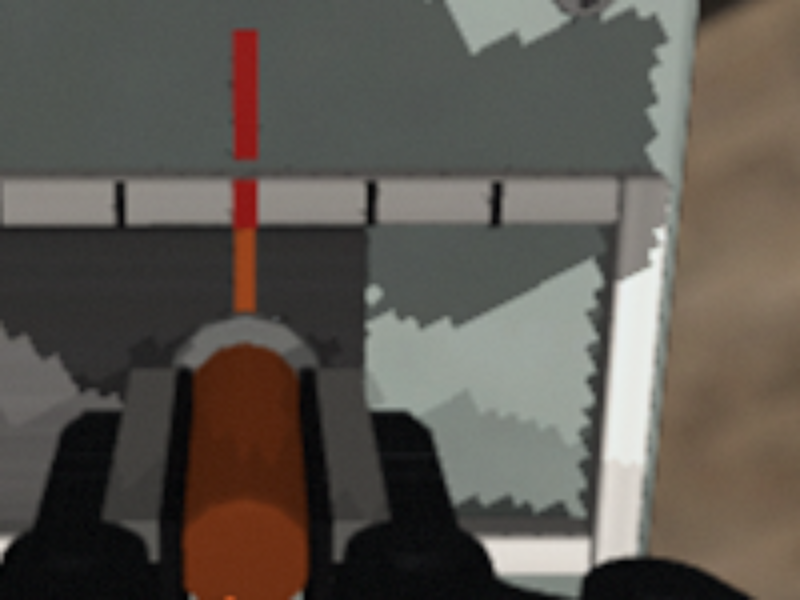

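View pics/w16.png

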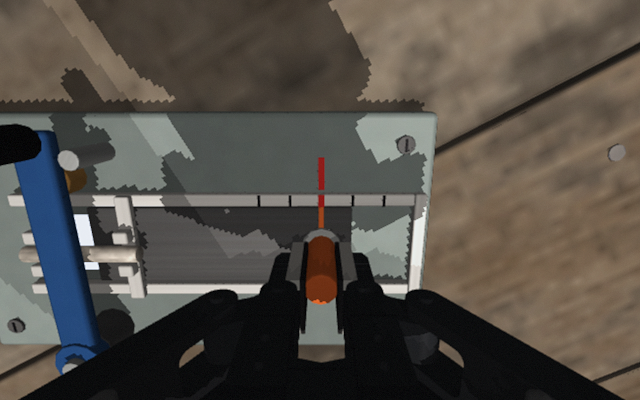

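```bash
python3 -m jog '0 0 0 0 0 0 -1;0 0 0 0 0 0 -1;0 0 0 0 0 0 -1;0 0 0 0 0 0 -1;0 0 0 0 0 0 -1'
python3 - <<'E'
from h import *
import cv2
p,d=capture("top");cv2.imwrite("pics/t17.png",cv2.resize(p[100:290,180:440,::-1],None,fx=3,fy=3))
s=read_state(); print((s["tcp_pos"]-[619.7,40.5,39.4])@[.4786,.878,0])
E
```

```text
clock: 14.47
tcp_pos: [634.0, 66.8, 39.3]
eef_rot: [0.777, 3.041, -0.005]
wrist_force: [-4.5, -5.0, 9.3]
gripper_width: 12.0
29.95929478273711
```

View pics/t17.png

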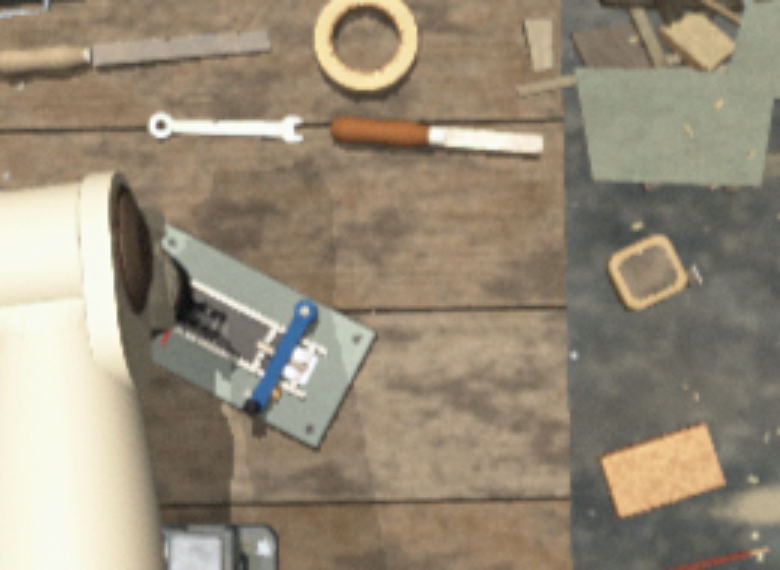

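```bash
python3 -c "
from station import *;print(finish_job(),read_state()['clock'])"
```

```text
the job is handed in; nothing more can be done
the job is handed in; nothing more can be done
```

I swung the keeper shut first, then pulled the shutter to half travel, and handed the job in with the gripper still holding the orange knob at about 14.5 s of the 42 s. `finish_job` gave no verdict.

**What went wrong on the way:** On the first try at the keeper, joint 6 ran into its range limit partway through the swing. The arm drifted off, the knob came out of the jaws, and the bar was left at about 1.0 rad. I saw no sign that anything else was disturbed. I lifted, turned the gripper half a turn and completed the swing from there.

**Last checks:**
- **Keeper:** The bar passed a resistance of about 3 N and then stopped firmly at about 8.5 N against the stop pin. In the top picture just before hand-in it lies parallel to the plate's short edge (within about 1°). I can't read the joint directly, so this rests on pictures and force.
- **Shutter:** The orange pointer lines up with the red mark in the wrist picture. The tool had moved 29.96 mm against the 30 mm target and held steady over the last five rows.
- **Pin and tools:** The pin lies in its cradle under the bar. The tape measure, sanding block and spanner look to be where they started, judged by eye.
- **Unexplained reading:** While holding the knob the wrist showed about 9 N upward, which I could not account for. It is far below the limits and was steady.

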